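# Load a slide cassette through the dock's spring doors

### The job

Put the slide cassette away in the slide dock: bring it to the dock's open front and push it in lengthways, level, through the two spring doors until it is fully home against the back stop and the doors have sprung shut behind it, then let go. Leave the tip box, the beaker and the tape roll standing where they are.

Things in the scene. Friction and masses are not known exactly. Their poses are not given: they have to be found in the camera images.
- cassette: Slide cassette, loose, 0.15 to 0.31 kg: white block 90 long (x) x 54 wide (y) x 26 high, upright corners cut off by 10 mm at 45 degrees, with a grey upright grip plate on its middle, 50 long (x) x 12 thick (y), up to 80 mm above the underside. Both ends alike: either may go first. Origin: centre of the underside; z up. Starts flat on the worktop left or right of the dock.
- cassette_grip (a point): Point in the middle of the cassette's grip plate, 63 mm above the cassette's underside (17 mm below the plate's top). Grip across the 12 mm thickness here from above: the fingertips then stay above the dock's roof all the way in.
- dock: Slide dock: low grey tunnel on an aluminium base, fixed; place and yaw vary. Origin: on the worktop below the middle of the shut doors; x points into the tunnel (away from the robot, within 0.3 rad), y left, z up. Its floor is 6 mm above the worktop, from x = -76 to 146 mm. Tunnel walls are 74 mm apart inside; back stop face at x = 135 mm.
- dock_apron (a point): Point on the dock's floor in the open loading apron before the doors (dock x = -57, y = 0, z = 6 mm): a cassette centred here is 12 mm short of the doors. Two low rails (tops 20 mm above the worktop, 62 mm apart inside, flaring over the last 25 mm at the front) guide it.
- dock_roof (a point): Point at the front of the roof slot (dock x = -3, y = 0, z = 41 mm). The roof starts here: underside 37, top 43 mm above the worktop, with an open slot 22 mm wide along its middle to the back stop, through which the cassette's grip plate passes. The cassette's body does not fit through the slot: it must enter by the doors.
- dock_home (a point): Point on the dock's floor, where the centre of the cassette's underside is when its end touches the back stop: dock x = 90, y = 0, z = 6 mm.
- door_left (a joint): Left spring door: steel leaf 32 wide x 29 high x 3 mm on an upright hinge at the left jamb. 0 = shut (across the mouth), grows as it swings into the tunnel, 1.57 = along the wall (stop 1.6), rad. A weak spring shuts it (0.01 N m shut, 0.055 open): the cassette's end pushes both doors open with 2 to 8 N. It can shut once the cassette's tail is 34 mm past the doors.
- door_right (a joint): Right spring door, mirror image of the left one; the same values.
- tip_box: Blue pipette tip box, 71 x 118 x 67 mm, loose, on the side of the dock where the cassette is not. Origin: centre of its underside. Not to be moved.
- beaker: Empty clear beaker, 54 mm across, 70 mm high, loose, right of the dock and further back. Origin: centre of its underside. Not to be moved.
- tape_roll: Roll of tan label tape lying flat, 62 mm across, 19 mm high, loose, left of the dock and further back. Origin: centre of its underside. Not to be moved.

How it is judged:
By the outcome, as a careful person would: the job done as asked, in the order asked, and still so for the second after the job is handed in, with the robot touching nothing.
It also fails if it takes over 45 s, if anything falls off the work surface, if the arm or the gripper's body presses on something with over 40 N, if the wrist force passes 120 N, or if a joint passes its speed limit or range.

### The arm

A 6-joint arm with a two-finger parallel gripper is mounted at the origin on a cart in front of the work surface, level with it; the furniture and walls round the work are solid. World frame = base frame: x ahead of the robot, y to its left, z up, the work surface at z = 0. Lengths are in m, angles in rad, forces in N, time in s.
With the tool pointing down it reaches from about 0.4 to 0.825 m from the base axis. Payload 7 kg.
Tool frame: the origin (TCP) lies midway between the tips of the shut fingers; the grasp point (between the pads) lies arm.hold_point_z behind it (arm.hold_point_z is the distance from the TCP to the grasp point, in m); z points along the fingers, y is the line along which they close (so a half turn about z gives the same grasp; the last joint's range is limited). The gripper opens to 88 mm and grips with 3 to 60 N. Pads are 19 mm wide; open, the fingers measure 130 mm over their backs; the gripper's body (78 mm by 193 mm) begins 47 mm behind the grasp point.
Start: joints at [-0.862, 0.359, 0.012, 0, -1.224, -0.288], TCP at [0.276, -0.616, 0.227] pointing down, gripper open.
Joint ranges: [-3.07, 3.07], [-1.43, 2.12], [-1.02, 1.25], [-3.03, 1.67], [-3.05, -0], [-3.03, 3.03]. Speed limits (rad/s): [2.39, 2.39, 3.01, 3.14, 3.14, 3.14].

### API

Orientations are given as [roll, pitch, yaw] about the fixed x, y, z axes, in that order (R = Rz(yaw) Ry(pitch) Rx(roll)).
In Python, from station import arm gives the robot as it stands.
- The arm moves only by the shell command python3 -m crank 'ROWS' [OPENING] [FORCE]. ROWS is JSON, a list that holds one entry, the list of rows, each a list of 4 numbers: the shift along the tool's x, y, z in units of 25 mm (1.0 is 25 mm), then the turn about the tool's z in units of 5 degrees (1.0 is 5 degrees). A call has 1 to 12 rows; each row is the pose to reach, as a shift and turn from the pose commanded when the call began, along the tool's axes at that moment; what a row does not reach only later rows make up. A row lasts 1/8 s, in which the tool goes at most 62.5 mm and 10.7 degrees, less where a joint would pass 70% of its speed; a pose out of reach is approached as far as the arm can. A call with a gripper value outside its range is refused whole. OPENING is the closure, from 0 (fully open) to 1 (shut), set as the call begins (- or left out, the last holds). The fingers move at their own pace and stop on an object; FORCE is the grip in N (left out, the last holds). Time passes only in rows, so rows that repeat a pose let the fingers close. It gives the time, the measured TCP pose, the force, the opening and the grip force at its end, in the units of the state.
- arm.get_state(): the state, without advancing time (a new reading comes with each control period).
- arm.grab_frame(name): name is "scene" or "top" or "wrist"; returns (picture, depth): 420x560x3 uint8, red, green, blue; 420x560 float32, m along the optical axis (not along the pixel's ray), 0 where there is no reading.
- arm.get_calibration(name): a dict with "mtx" (3x3 intrinsics, pixels), "R" (3x3) and "t" (3): a world point X has camera coordinates R X + t; the wrist camera has in their place "mount" (4x4, takes a point from camera to tool coordinates, whose origin is the TCP and whose axes are the flange's). Camera axes: x right, y down, z forward; pixel columns grow to the right and rows downward; lengths in m; the calibration is good to about 2 mm. A picture is of the moment at which its call begins: read the wrist's pose just before it. get_calibration takes no time and is no camera call.
- arm.job_done(): hands the job in; it is judged then, once.
Trained networks look in the newest picture that a camera, given by its name, has taken for a name from the list of things; names that differ only in an ending like _2 or _b are one class to them, and where a whole thing is asked for, a point or a joint stands for the part that bears it (a point fixed in the world has none). Each returns a list of dicts, best first, with "score" (0 to 1); they miss things now and then, are a little off and sometimes report something else, mostly with a low value. They report only what shows in the picture. A call takes as long as a camera call.
- arm.recognise(thing, camera): "extent" ([left, top, width, height] in pixels, round what is visible of it).
- arm.trace(thing, camera): "mask" (420x560 bool, what is visible of it) and "extent" ([left, top, width, height] in pixels, round what is visible of it).
The state is a dict: "t": time; "q": joint angles; "qd": joint speeds; "joint_efforts": joint torques, N m; "eef_pos": TCP position; "ee_rot": TCP orientation; "force": force on the tool from outside, world axes, zero at the start; "moment": the same for the moment, N m; "width": finger opening in m; "gripper_force": force on a finger pad.
Only numpy, scipy, OpenCV 4.12 (cv2) and the standard library are available. Lean on these libraries where they do the work, as an engineer would, in place of code of your own. Each camera call takes 0.05 s, during which the arm holds its last target. There are 200 camera calls.

## Working session

There is one attempt and no reset: what is moved stays moved. The work goes in short steps, Python scripts to look and compute and a shell command to move; the robot and the scene stay as the last step left them, time stands still between calls to the robot, and variables do not carry over. Pictures are saved under pics/ and viewed, at most 10 in all, crops included, and the job is handed in when it is done.

```bash
ls; mkdir -p pics
cat > h.py <<'E'
import numpy as np, cv2
from station import arm
from scipy.spatial.transform import Rotation as Ro
def tool():
    s=arm.get_state(); T=np.eye(4); T[:3,:3]=Ro.from_euler('xyz',s['ee_rot']).as_matrix(); T[:3,3]=s['eef_pos']; return T
def cam2world(name):
    c=arm.get_calibration(name)
    if 'mount' in c: return c['mtx'],tool()@np.array(c['mount'])
    T=np.eye(4); T[:3,:3]=np.array(c['R']).T; T[:3,3]=-T[:3,:3]@np.array(c['t']); return c['mtx'],T
def cloud(name,depth,T=None):
    K,W=cam2world(name); W=W if T is None else T; K=np.array(K)
    v,u=np.mgrid[:420,:560]; P=np.stack([(u-K[0,2])/K[0,0]*depth,(v-K[1,2])/K[1,1]*depth,depth],-1)
    return P@W[:3,:3].T+W[:3,3]
E
python3 - <<'E'
from h import *
s=arm.get_state(); print(s['t'],s['eef_pos'],s['ee_rot'],s['width'],arm.hold_point_z)
for n in('top','scene'):
    im,d=arm.grab_frame(n); P=cloud(n,d); o=im.copy()
    for th in('cassette','cassette_grip','dock','tip_box','beaker','tape_roll','door_left'):
        r=arm.trace(th,n)
        for k in r[:1]:
            m=k['mask']&(d>0); q=P[m]
            x,y,w,h=map(int,k['extent']);cv2.rectangle(o,(x,y),(x+w,y+h),(255,0,0),1);cv2.putText(o,th,(x,y-2),0,.4,(255,0,0))
            if len(q): print(n,th,round(k['score'],2),k['extent'],np.median(q,0).round(3),np.percentile(q,2,0).round(3),np.percentile(q,98,0).round(3))
    cv2.imwrite(f'pics/{n}.png',o[:,:,::-1])
E
```

```text
pics
0.0 [ 0.2755153  -0.61567113  0.22563903] [ 3.13996323e+00 -9.88405662e-05 -2.72094291e+00] 0.08760270586694718 0.0188
top cassette 0.59 [366.6, 226.4, 23.2, 33.5] [ 0.504 -0.27   0.026] [ 0.461 -0.308 -0.003] [ 0.548 -0.244  0.082]
top cassette_grip 0.74 [252.0, 176.2, 33.1, 77.1] [0.595 0.055 0.026] [ 0.491  0.009 -0.001] [0.701 0.101 0.047]
top dock 0.6 [251.8, 175.0, 33.5, 77.6] [0.597 0.054 0.019] [ 0.49   0.006 -0.002] [0.702 0.101 0.047]
top tip_box 0.95 [166.3, 241.6, 46.5, 32.6] [0.475 0.291 0.039] [ 0.433  0.233 -0.003] [0.518 0.354 0.058]
top beaker 0.87 [367.5, 161.5, 17.7, 21.8] [ 0.711 -0.28   0.019] [ 0.684 -0.299 -0.006] [ 0.733 -0.25   0.073]
top tape_roll 0.8 [176.8, 160.4, 17.9, 18.1] [0.746 0.3   0.018] [ 0.717  0.272 -0.002] [0.774 0.329 0.026]
scene cassette 0.89 [357.0, 177.9, 34.4, 29.8] [ 0.498 -0.268  0.028] [ 0.461 -0.334  0.   ] [ 0.547 -0.244  0.081]
scene cassette_grip 0.8 [363.5, 178.7, 27.9, 32.8] [ 0.495 -0.267  0.028] [ 0.461 -0.291  0.005] [ 0.54  -0.244  0.081]
scene dock 0.72 [243.7, 201.5, 73.0, 59.8] [0.584 0.066 0.022] [0.489 0.013 0.005] [0.701 0.104 0.045]
scene tip_box 0.56 [211.1, 273.4, 57.1, 51.8] [0.46  0.303 0.04 ] [0.427 0.24  0.002] [0.52  0.356 0.057]
scene beaker 0.36 [285.0, 225.5, 10.7, 14.4] [0.559 0.04  0.024] [0.556 0.024 0.007] [0.562 0.056 0.038]
scene tape_roll 0.89 [158.7, 238.0, 24.3, 19.2] [0.738 0.304 0.019] [0.715 0.275 0.002] [0.774 0.332 0.023]
scene door_left 0.59 [157.9, 237.4, 23.3, 22.2] [0.738 0.306 0.019] [0.715 0.276 0.003] [0.771 0.332 0.023]
```

```bash
cat >> h.py <<'E'
def rect(P,lo,hi,z0,z1):
    m=(P[...,0]>lo[0])&(P[...,0]<hi[0])&(P[...,1]>lo[1])&(P[...,1]<hi[1])&(P[...,2]>z0)&(P[...,2]<z1)
    q=P[m]; c,s,a=cv2.minAreaRect(q[:,:2].astype(np.float32)*1000)
    if s[0]<s[1]: s=s[::-1]; a+=90
    a=(a+90)%180-90
    return len(q),np.round(c,1),np.round(s,1),round(a,1),np.median(q[:,2]).round(4)
def delta(x,y,z,yaw):
    "rows values to bring the GRASP point/TCP to xyz and tool yaw (deg, long axis tool x) from now"
    T=tool(); d=T[:3,:3].T@(np.array([x,y,z])-T[:3,3]); cur=np.degrees(np.arctan2(T[1,0],T[0,0]))
    return np.round(d/.025,2), [round(((cur-yaw+k+180)%360-180)/5,2) for k in(0,180)]
E
python3 - <<'E'
from h import *
for n in('top','scene'):
    im,d=arm.grab_frame(n); P=cloud(n,d)
    print(n,'body',rect(P,(.43,-.35),(.58,-.2),.018,.09),'plate',rect(P,(.43,-.35),(.58,-.2),.05,.09))
    print('dock',rect(P,(.45,-.05),(.75,.15),.032,.06), rect(P,(.45,-.05),(.75,.15),.004,.06))
    c=im[160:270,150:400] if n=='top' else im[150:340,150:410]
    cv2.imwrite(f'pics/{n}c.png',cv2.resize(c,None,fx=3,fy=3)[:,:,::-1])
E
```

```text
top body (516, array([ 505.6, -274.5]), array([89.7, 53.9]), -10.9, np.float64(0.0272)) plate (94, array([ 505.1, -274.3]), array([47.6, 13.4]), -9.9, np.float64(0.0786))
dock (1089, array([632.3,  51.7]), array([149.3,  85.9]), -4.6, np.float64(0.0412)) (2435, array([600.,  50.]), array([299.3, 199.8]), -0.0, np.float64(0.0136))
scene body (494, array([ 504.4, -275.1]), array([91.5, 60.5]), -12.5, np.float64(0.03)) plate (160, array([ 504.5, -273.2]), array([51.8, 13.2]), -10.7, np.float64(0.0693))
dock (945, array([631.8,  52.2]), array([150.3,  88.4]), -4.7, np.float64(0.0424)) (2363, array([600.6,  51. ]), array([300.6, 193.8]), 0.8, np.float64(0.0213))
```

View pics/topc.png

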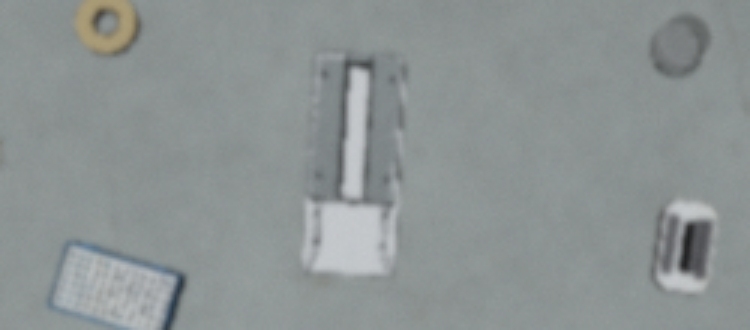

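View pics/scenec.png

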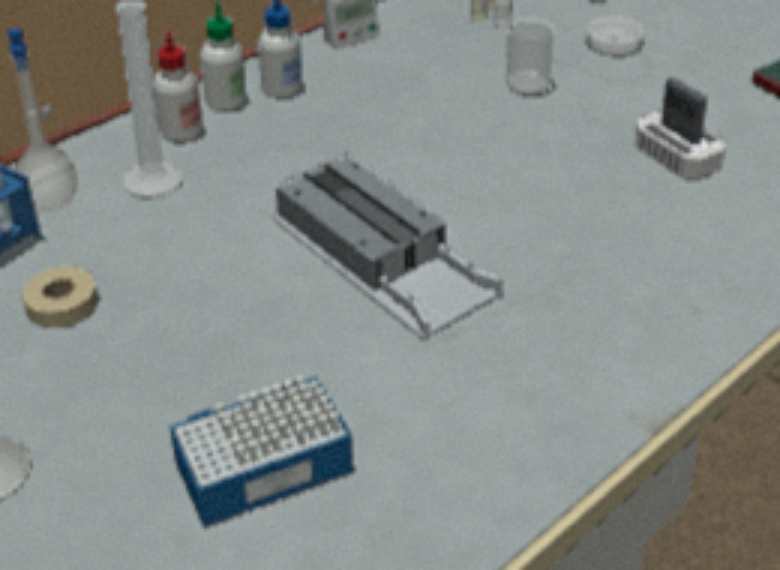

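```bash
python3 -c "
from h import *
print(delta(.505,-.274,.2,169.5)); c=arm.get_calibration('wrist'); print(np.round(c['mount'],3),c['mtx'])"
```

```text
(array([-13.96,   8.74,   1.06]), [np.float64(6.92), np.float64(-29.08)])
[[-0.    -0.959 -0.284  0.077]
 [ 1.    -0.     0.    -0.   ]
 [-0.    -0.284  0.959 -0.158]
 [ 0.     0.     0.     1.   ]] [[374.52400097   0.         272.48014105]
 [  0.         374.52400097 203.67605676]
 [  0.           0.           1.        ]]
```

```bash
python3 -m crank '[[[-2,1.2,0,1],[-4,2.5,0,2],[-6,3.75,0,3],[-8,5,0.3,4],[-10,6.2,0.6,5],[-12,7.5,0.9,6],[-14,8.74,1.06,6.92],[-14,8.74,1.06,6.92],[-14,8.74,1.06,6.92],[-14,8.74,1.06,6.92]]]' 0.45
python3 - <<'E'
from h import *
import time
T=tool(); im,d=arm.grab_frame('wrist'); P=cloud('wrist',d)
cv2.imwrite('pics/w1.png',im[:,:,::-1])
for r in arm.trace('cassette','wrist')[:1]:
    print(r['score'],r['extent'])
lo,hi=(.42,-.35),(.59,-.2)
print(rect(P,lo,hi,.018,.034),rect(P,lo,hi,.05,.09),rect(P,lo,hi,.073,.09))
print(delta(.505,-.274,.044,169.5),arm.get_state()['width'])
E
```

```text
t: 2.15
eef_pos: [0.5054, -0.2746, 0.2002]
ee_rot: [-3.142, 0.0, 2.958]
force: [-0.3, -0.1, 0.2]
width: 0.0485
gripper_force: 0.0
0.6 [241.9, 125.7, 61.6, 101.7]
(4388, array([ 505.3, -275.7]), array([89.5, 55.1]), -10.5, np.float64(0.0259)) (1052, array([ 504.9, -275.9]), array([49.2, 12.8]), -10.6, np.float64(0.0792)) (934, array([ 504.9, -275.6]), array([49.2, 11.6]), -10.9, np.float64(0.0793))
(array([0.02, 0.02, 6.25]), [np.float64(-0.02), np.float64(35.98)]) 0.04843260753034317
```

View pics/w1.png

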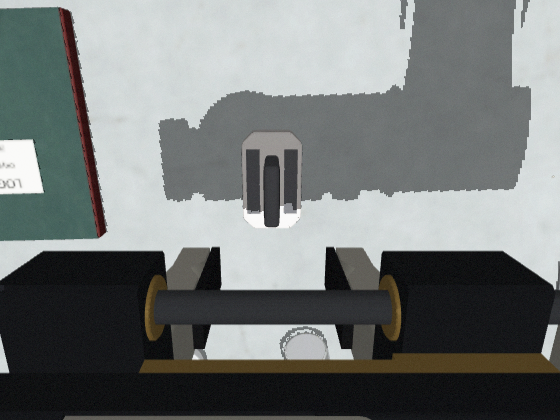

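```bash
python3 -m crank '[[[0.02,-0.02,2,0],[0.02,-0.02,4,0],[0.02,-0.02,5.5,0],[0.02,-0.02,6.25,0],[0.02,-0.02,6.25,0],[0.02,-0.02,6.25,0]]]' - && python3 -m crank '[[[0,0,0,0],[0,0,0,0],[0,0,0,0],[0,0,0,0],[0,0,0,0],[0,0,0,0]]]' 1 35
```

```text
t: 3.0
eef_pos: [0.5058, -0.2748, 0.0448]
ee_rot: [-3.141, 0.001, 2.958]
force: [-0.1, -0.0, -0.1]
width: 0.0479
gripper_force: 0.0
t: 3.75
eef_pos: [0.5052, -0.2741, 0.0438]
ee_rot: [3.142, -0.0, 2.958]
force: [-0.2, -0.1, 0.1]
width: 0.0116
gripper_force: 35.0
```

```bash
python3 -m crank '[[[0,0,-1,0],[0,0,-2.5,0],[0,0,-4,0],[0,0,-4,0]]]' && python3 -c "
from h import *
print(delta(.481,.0643,.144,175.35),arm.get_state()['width'])"
```

```text
t: 4.25
eef_pos: [0.507, -0.2745, 0.1467]
ee_rot: [-3.141, 0.005, 2.959]
force: [-0.2, -0.3, -3.5]
width: 0.0116
gripper_force: 35.0
(array([ 3.49, 13.14,  0.08]), [np.float64(-1.16), np.float64(34.84)]) 0.011622877125427594
```

```bash
python3 -m crank '[[[0.4,1.5,0,-0.1],[0.8,3,0,-0.3],[1.3,5,0,-0.5],[1.9,7,0,-0.7],[2.4,9,0,-0.9],[2.9,11,0,-1],[3.3,12.5,0,-1.1],[3.5,13.14,0,-1.16],[3.5,13.14,0,-1.16],[3.5,13.14,0,-1.16],[3.5,13.14,0,-1.16]]]'
cat > look.py <<'E'
from h import *
import sys
im,d=arm.grab_frame('wrist'); P=cloud('wrist',d); cv2.imwrite(f'pics/{sys.argv[1]}.png',im[:,:,::-1])
s=arm.get_state(); print(s['eef_pos'],s['ee_rot'],s['force'])
th=np.radians(-4.65); 
n,c,sz,a,z=rect(P,(.54,-.03),(.75,.14),.036,.05); print('roof',n,c,sz,a,z)
# roof in rough dock frame: edges by y-slices
R=np.array([[np.cos(th),np.sin(th)],[-np.sin(th),np.cos(th)]])
q=P.reshape(-1,3); L=(q[:,:2]-[.5608,.0578])@R.T; ok=(abs(L[:,1])<.06)&(L[:,0]>-.1)&(L[:,0]<.16)
L=L[ok];z=q[ok,2]
for x in np.arange(-.075,.15,.025):
    m=(abs(L[:,0]-x)<.006)&(z>(.036 if x>0 else .013))&(z<(.05 if x>0 else .026)); y=np.sort(L[m,1])*1000
    if len(y)>5:
        g=np.diff(y); i=g.argmax(); print(round(x*1000),len(y),'outer',y[[0,-1]].round(1),'gap',y[i].round(1),y[i+1].round(1),'gapmid',((y[i]+y[i+1])/2).round(1),'z',np.median(z[m]).round(4))
m=(z>.038)&(z<.048); print('roof front x',np.percentile(L[m,0],[0.5,1,99,99.5]).round(4)); m=(abs(L[:,1])<.02)&(L[:,0]<-.02); 
if m.sum(): print('floor z',np.median(z[m]).round(4), L[(z<.009)&(z>.004),0].min().round(4))
E
python3 look.py w2
```

```text
t: 5.62
eef_pos: [0.479, 0.0639, 0.1436]
ee_rot: [-3.141, -0.0, 3.058]
force: [-0.2, -0.6, -2.7]
width: 0.0116
gripper_force: 35.0
[0.479074   0.06396494 0.1436593 ] [-3.14141769e+00 -3.03401728e-04  3.05830379e+00] [ 1.08700421 -0.26490576 -2.68211151]
roof 281 [602.1  53.5] [45.5 21. ] 85.6 0.0411
-75 37 outer [-46.3  44.4] gap -43.6 42.3 gapmid -0.7 z 0.0189
50 197 outer [-23.7  21.8] gap -12.8 11.0 gapmid -0.9 z 0.041
roof front x [0.032  0.0324 0.0519 0.052 ]
floor z 0.1781 -0.0744
```

View pics/w2.png

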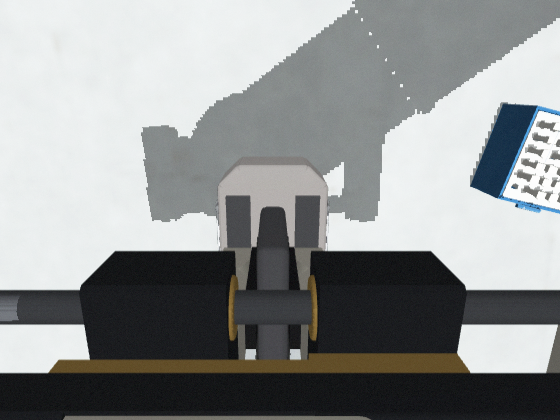

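```bash
python3 -m crank '[[[0.9,0,0.3,0],[1.76,0,1.5,0],[1.76,-0.01,2.8,0],[1.76,-0.01,3.5,0],[1.76,-0.01,3.7,0],[1.76,-0.01,3.7,0],[1.76,-0.01,3.7,0]]]'
python3 - <<'E'
from h import *
im,d=arm.grab_frame('scene'); cv2.imwrite('pics/s2.png',cv2.resize(im[190:320,200:380],None,fx=4,fy=4)[:,:,::-1])
E
```

```text
t: 6.55
eef_pos: [0.4359, 0.0684, 0.0521]
ee_rot: [3.141, 0.001, 3.06]
force: [-0.3, 0.2, -3.3]
width: 0.0118
gripper_force: 35.0
```

View pics/s2.png

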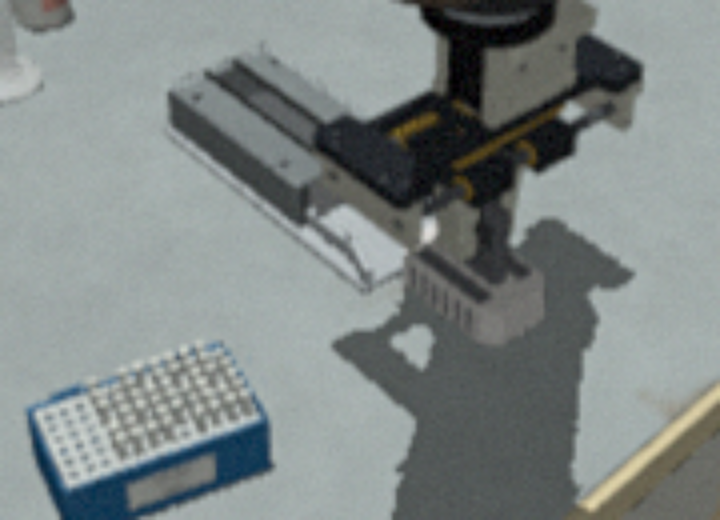

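The cassette, at crop pixel (475,290), is held level and in line, just in front of the apron's edge at (380,290). I'll slide it onto the apron.

```bash
python3 -m crank '[[[-0.4,0,0,0],[-0.8,0,0,0],[-1.3,0,0,0],[-1.8,0,0,0],[-2.3,0,0,0],[-2.6,0,0,0],[-2.6,0,0,0]]]' && python3 -c "
from h import *
s=arm.get_state();print(s['moment'],s['eef_pos'])
e=np.array(s['eef_pos'])[:2]-[.5608,.0578];print(e@[.9967,-.0811],e@[.0811,.9967])"
```

```text
t: 7.48
eef_pos: [0.5004, 0.0628, 0.0511]
ee_rot: [-3.141, -0.0, 3.059]
force: [-0.7, -0.0, -2.2]
width: 0.0119
gripper_force: 35.0
[-0.00172716  0.04622559 -0.01026946] [0.50040024 0.06275327 0.05109353]
-0.06060214730698482 3.8500307876495756e-05
```

```bash
python3 -m crank '[[[-0.4,-0.02,0,0],[-0.8,-0.03,0,0],[-1.3,-0.03,0,0],[-1.8,-0.03,0,0],[-2.3,-0.03,0,0],[-2.8,-0.03,0,0],[-3.4,-0.03,0,0],[-4,-0.03,0,0],[-4.6,-0.03,0,0],[-5.1,-0.03,0,0],[-5.4,-0.03,0,0],[-5.5,-0.03,0,0]]]' && python3 -c "
from h import *
s=arm.get_state();print(s['moment'])
e=np.array(s['eef_pos'])[:2]-[.5608,.0578];print(e@[.9967,-.0811],e@[.0811,.9967])"
```

```text
t: 8.98
eef_pos: [0.6377, 0.0509, 0.0513]
ee_rot: [3.141, 0.001, 3.06]
force: [0.0, 1.1, -2.0]
width: 0.0115
gripper_force: 35.0
[-0.03815797  0.01521382 -0.03597055]
0.07722994644760148 -0.0006488279863394563
```

Running free at x = 77 mm. Now I'll creep the last 13 mm until it touches the stop.

```bash
python3 -m crank '[[[-0.15,0,0,0],[-0.3,0,0,0],[-0.42,0,0.0,0],[-0.5,0,0,0],[-0.55,0,0,0],[-0.6,0,0,0],[-0.6,0,0,0]]]' && python3 -c "
from h import *
s=arm.get_state();print(s['moment'])
e=np.array(s['eef_pos'])[:2]-[.5608,.0578];print(e@[.9967,-.0811],e@[.0811,.9967])"
```

```text
t: 9.85
eef_pos: [0.6512, 0.0496, 0.0511]
ee_rot: [-3.141, -0.001, 3.06]
force: [-4.3, 0.5, -1.0]
width: 0.012
gripper_force: 35.0
[0.30043202 1.3335922  0.02821174]
0.0907272925237656 -0.0008239885349403014
```

```bash
python3 -m crank '[[[0,0,0.05,0],[-0.05,0,0.05,0],[-0.12,0,0.05,0],[-0.12,0,0.05,0]]]' && python3 -c "
from h import *
s=arm.get_state();print(s['moment'])
e=np.array(s['eef_pos'])[:2]-[.5608,.0578];print(e@[.9967,-.0811],e@[.0811,.9967])"
```

```text
t: 10.35
eef_pos: [0.6513, 0.0494, 0.0501]
ee_rot: [-3.141, -0.006, 3.059]
force: [-16.9, 3.7, 11.4]
width: 0.0117
gripper_force: 35.0
[1.69311497 5.97597042 0.07656958]
0.09092180237969547 -0.0010282324428787313
```

```bash
python3 -m crank '[[[0.06,0,-0.03,0],[0.06,0,-0.03,0]]]' && python3 -m crank '[[[0,0,0,0],[0,0,0,0],[0,0,0,0],[0,0,0,0]]]' 0.5 && python3 -m crank '[[[0,0,-0.5,0],[0,0,-1.5,0],[0,0,-3,0],[0,0,-5,0],[2,0,-6,0],[4,0,-6,0],[6,0,-6,0],[7,0,-6,0],[7,0,-6,0],[7,0,-6,0]]]'
cat > chk.py <<'E'
from h import *
o=[]
for n in('top','scene'):
    im,d=arm.grab_frame(n); P=cloud(n,d)
    c=im[165:265,220:320] if n=='top' else im[190:270,230:330]
    o.append(cv2.resize(c,(395,395),interpolation=cv2.INTER_CUBIC))
    try: 
        r=rect(P,(.55,-.02),(.75,.12),.06,.1); print(n,'plate',r); e=r[1]-[560.8,57.8];print(e@[.9967,-.0811],e@[.0811,.9967])
    except Exception as x: print(n,x)
cv2.imwrite('pics/fin.png',np.hstack(o)[:,:,::-1])
E
python3 chk.py
```

```text
t: 10.6
eef_pos: [0.6512, 0.0494, 0.0501]
ee_rot: [-3.141, -0.004, 3.059]
force: [-8.3, 1.9, 0.8]
width: 0.0118
gripper_force: 35.0
t: 11.1
eef_pos: [0.6538, 0.0495, 0.051]
ee_rot: [3.141, 0.001, 3.06]
force: [0.2, -0.4, -0.3]
width: 0.0423
gripper_force: 0.0
t: 12.35
eef_pos: [0.4798, 0.0641, 0.2018]
ee_rot: [3.141, 0.002, 3.06]
force: [0.7, 0.4, 0.4]
width: 0.0435
gripper_force: 0.0
top plate (79, array([650.9,  50.4]), array([49.5, 11.9]), -1.3, np.float64(0.0851))
90.40281000000002 -0.06846999999999637
scene plate (145, array([650.8,  51.5]), array([51.9, 13.2]), -7.0, np.float64(0.0786))
90.21393 1.019790000000003
```

View pics/fin.png

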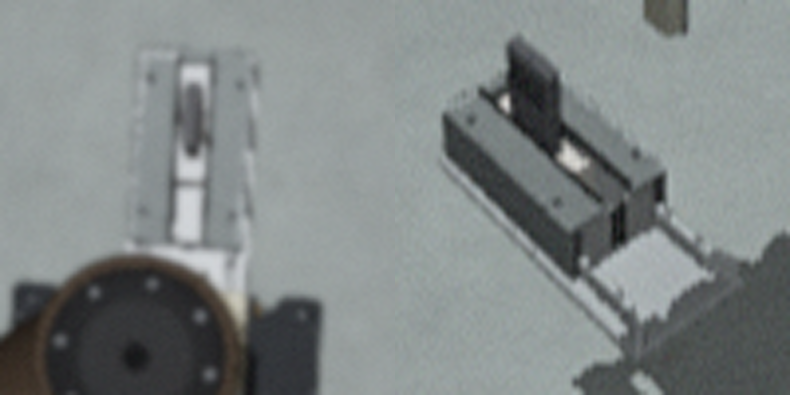

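The picture shows the grip plate at (190,120) on the left and (535,95) on the right, at dock x ≈ 90 mm. Both door leaves are shut at (598,238) and (642,205), and the gripper is clear of everything.

```bash
python3 -c "
from station import arm
print(arm.job_done())"
```

```text
the job is handed in; nothing more can be done
None
```

The cassette is fully home against the back stop, both doors are shut behind it, and the gripper has let go and backed clear. I handed the job in at about 12.5 s. The arm stayed clear of the tip box, beaker and tape roll throughout, though I didn't re-measure them at the end.

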